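Snap the axle clip home with the fork tool

ROBOT

A 6-joint arm with a two-finger parallel gripper is mounted at the origin on a cart in front of the work surface, level with it; the furniture and walls round the work are solid. World frame = base frame: x ahead of the robot, y to its left, z up, the work surface at z = 0. Lengths are in mm, angles in rad, forces in N, time in s.
With the tool pointing down it reaches from about 225 to 725 mm from the base axis. Payload 3.1 kg.
Tool frame: the origin (TCP) lies midway between the tips of the shut fingers; the grasp point (between the pads) lies 19 mm behind it; z points along the fingers, y is the line along which they close (so a half turn about z gives the same grasp; the last joint's range is limited). The gripper opens to 85 mm and grips with 20 to 120 N. Pads are 22 mm wide; open, the fingers measure 114 mm over their backs; the gripper's body (76 mm by 85 mm) begins 54 mm behind the grasp point. The pads swing forward as they close: fully open they stand 13 mm farther back than shut.
Start: joints at [-1.339, 0.048, 0.099, 1.622, 0, 1.443], TCP at [184.83, -491.381, 231.312] pointing down, gripper open.
Joint ranges: [-2.91, 2.91], [-0.99, 1.94], [-1.21, 1.42], [-2.12, 2.29], [-1.49, 1.47], [-3.14, 3.14]. Speed limits (rad/s): [2.79, 2.79, 3.14, 3.14, 3.14, 3.14].

INTERFACE

Orientations are given as a unit quaternion [x, y, z, w].
In Python, from rig import monitor, optics, ctrl gives the robot as it stands.
- The arm moves only by the tool play_rows, never from a script. Its argument "plan" is a list of rows, each a list of 3 entries, a list of its own where there are three numbers: the shift along the world's x, y, z in units of 30 mm (1.0 is 30 mm), then the turn, a rotation vector about the world's x, y, z in rad, then the closure, from -1 (fully open) to 1 (shut). A call has 1 to 5 rows; each row shifts and turns the commanded pose from where the row before left it; what a row does not reach is not made up. A row lasts 1/12 s, in which the tool goes at most 41.7 mm and 7.16 degrees, less where a joint would pass 70% of its speed; a pose out of reach is approached as far as the arm can. A call is refused whole if a number of a shift passes 1 or a number of a turn 0.125, either way. A call with a gripper value outside its range is refused whole. The fingers move at their own pace and stop on an object; "grip_force" is the grip in N (left out, the last holds). Time passes only in rows, so rows that do not move let the fingers close. It gives the time, the measured TCP pose, the force, the opening and the grip force at its end, in the units of the state.
- monitor.state(): the state, without advancing time (a new reading comes with each control period).
- optics.get_image(name): name is "scene" or "top" or "wrist"; returns the picture (384x512x3 uint8, red, green, blue); there is no depth.
- optics.camera_params(name): a dict with "mtx" (3x3 intrinsics, pixels), "eye" and "attitude" of the camera in the world; the wrist camera has in their place "hand_eye" (4x4, takes a point from camera to tool coordinates, whose origin is the TCP and whose axes are the flange's). Camera axes: x right, y down, z forward; pixel columns grow to the right and rows downward; lengths in mm; the calibration is good to about 2 mm. A picture is of the moment at which its call begins: read the wrist's pose just before it. camera_params takes no time and is no camera call.
- ctrl.hand_in(): hands the job in; it is judged then, once.
The state is a dict: "time": time; "q": joint angles; "qd": joint speeds; "joint_efforts": joint torques, N m; "eef_pos": TCP position; "eef_rot": TCP orientation; "ft_force": force on the tool from outside, world axes, zero at the start; "torque": the same for the moment, N m; "grip_width": finger opening in mm; "finger_force": force on a finger pad.
Only numpy, scipy, OpenCV 4.12 (cv2) and the standard library are available. Lean on these libraries where they do the work, as an engineer would, in place of code of your own. Each camera call takes 0.05 s, during which the arm holds its last target. There are 200 camera calls.

TASK

The split copper clip lies loose on the deck of the hand-cranked drive base, its mouth towards the steel axle. Take the fork tool from its wooden rest and slide the clip with it along the deck into the groove under the axle's head: the axle is sprung and gives way, so keep pushing gently until the clip snaps fully home, stop as soon as you feel the snap, and never ram it or drive the axle on. Then stand the fork back in its rest and let go; do not touch the clip with the gripper, and leave the mug, tomato and salt shaker alone.

Things in the scene. Friction and masses are not known exactly. Their poses are not given: they have to be found in the camera images.
- drive_base: Fixed drive base: white box with grey flat deck, 196 x 112 mm, deck top 40 mm above the worktop. Origin on the worktop straight under the axle's rest position; its +x axis points to the blue crank wheel (26 mm radius, centre at x = +72 mm, crank knob up to 33 mm above the deck) and is the direction in which the clip must be pushed and in which the axle gives way. The deck reaches from x = -87 to +103 mm and y = -53 to +53 mm.
- axle_center (a point): Centre of the steel axle at deck height; it moves with the axle. Axle: upright, neck 12 mm diameter, groove from the deck up to 8 mm above it, then a head 18 mm in diameter and 6 mm high (top 14 mm above the deck).
- axle (a joint): Slide of the axle along the base's +x, 0 at rest, end stop 0.020 m; a weak spring, 0.5 N per mm, pushes it back. The clip snaps on at a push of about 5 to 8 N (varies with friction), the axle having given way 9 to 16 mm; then it springs back 5 to 10 mm into the clip. With the clip home, pushing the axle beyond 12 mm overdrives it. It returns to 0 when the fork is withdrawn.
- clip: Split clip of copper-coloured spring metal, C-shaped like an E-clip, 6 mm thick, lying flat on the deck; overall 29 mm long and 36 mm wide. Origin on its underside, where the axle's centre stands when the clip is home; mouth towards its +x. Its straight back (36 mm wide) ends at x = -19 mm; jaw tips at x = +10 mm; the mouth is 7 mm wide and its two sprung jaws spread over the neck.
- clip_center (a point): The clip's origin (see clip): coincides in plan with axle_center when home. At the snap the felt push falls at once by more than a third. A fork that rubs on the deck can double the force felt; the push on the clip itself must stay under 20 N.
- fork: Loose fork tool, 0.16 kg, standing on its flat sole: steel blade 8 mm thick and 52 mm wide from x = -30 to +50 mm, then two prongs to x = +68 mm with a gap of 40 mm between them (slightly flared at the tips) that takes the clip's back; the cross face at x = +50 mm pushes the back. Red upright handle centred on the origin, 14 mm along x by 30 mm along y, from 13 mm to 74 mm above the sole. Origin under the handle on the sole; +x to the prongs.
- fork_rest: Fixed shallow wooden tray, 122 x 72 mm, walls 4 mm thick and 10 mm high, floor 4 mm above the worktop. Origin on the worktop under its centre. The fork starts in it with its origin about 15 mm behind the tray's centre (-x of the tray) and its prongs to the tray's +x.
- mug: Bystander: spotted mug, 91 mm high, 82 mm across, handle out to 114 mm. Origin under its centre.
- tomato: Bystander: tomato, 70 mm. Origin under its centre.
- salt: Bystander: salt shaker, 44 mm across, 90 mm high. Origin under its centre.
There are look-alikes about, which are no part of the job. Leave any green look-alike of the clip alone.

How it is judged (in metres and radians):
On the way, in this order (a step that is already met when the one before it is completed fails the run):
1. the fork tool is lifted out of its rest (height (world z) of fork above 0.025 m), for 0.2 s.
2. the fork pushes the clip (contact force between fork and clip above 0.5 N), for 0.1 s.
3. the clip has snapped onto the axle (within 2 mm of home) (horizontal distance between clip_center and axle_center below 0.002 m), for 0.2 s.
At the end, for the whole second after the job is handed in: The clip sits in the axle's groove, flat on the deck, its centre within 2 mm of the axle's; the axle is back within 3 mm of rest; the fork stands upright on the floor of its rest, released and still (horizontal distance between clip_center and axle_center below 0.002 m and z of clip_center in the frame of drive_base between 0.037 and 0.044 m and angle between clip's own z axis and vertical below 0.15 rad and value of joint axle below 0.003 m and x of fork in the frame of fork_rest between -0.03 and 0.03 m and y of fork in the frame of fork_rest between -0.012 and 0.012 m and height (world z) of fork below 0.008 m and angle between fork's own z axis and vertical below 0.08 rad and linear speed of each of fork, clip below 0.02 m/s); the robot touches nothing.
It fails at once if the fork rams the clip (more than 20 N) (contact force between fork and clip above 20 N).
It fails at once if the axle is driven on after the snap (clip home and axle more than 12 mm from rest) (horizontal distance between clip_center and axle_center below 0.002 m and value of joint axle above 0.012 m).
It fails at once if the gripper touches the clip (contact force between any of the fingers, the arm and clip above 0.5 N).
It fails at once if the mug, the tomato or the salt shaker is moved more than 2 cm (distance of any of mug, tomato, salt from where it was at the start of the episode above 0.02 m).
It also fails if it takes over 58 s, if anything falls off the work surface, if the arm or the gripper's body presses on something with over 40 N, if the wrist force passes 120 N, or if a joint passes its speed limit or range.

## Working session

There is one attempt and no reset: what is moved stays moved. The work goes in short steps, Python scripts to look and compute and a tool call to move; the robot and the scene stay as the last step left them, time stands still between calls to the robot, and variables do not carry over. Pictures are saved under pics/ and viewed, at most 10 in all, crops included, and the job is handed in when it is done.

Besides the shell and the picture viewer there is one more tool, called after "Emit:" by a JSON object that holds its "method" and its "body". play_rows: Moves the arm, as the interface text tells. Its arguments: {"type":"object","properties":{"plan":{"type":"array","items":{"type":"array"}},"grip_force":{"type":"number"}},"required":["plan"]}

```bash
mkdir -p pics; ls; python3 - <<'E'
from rig import monitor, optics, ctrl
import cv2, json
print(monitor.state())
for n in ("scene","top"):
    im=optics.get_image(n); cv2.imwrite(f"pics/{n}0.png",cv2.resize(im[:,:,::-1],(800,600),interpolation=cv2.INTER_CUBIC)); cv2.imwrite(f"{n}0raw.png",im[:,:,::-1]); print(n,optics.camera_params(n))
print(optics.camera_params("wrist"))
E
```

```text
pics
{'time': 0.0, 'q': array([-1.33882066e+00,  4.87396222e-02,  9.75631897e-02,  1.62200811e+00,
        1.30989413e-05,  1.44295236e+00]), 'qd': array([ 1.85858004e-03,  6.31377098e-05, -2.24560817e-06,  6.28895468e-04,
        1.82689548e-03,  1.32067239e-03]), 'joint_efforts': array([-3.19117798e-04, -3.38780057e+01,  3.20015860e+01,  2.02877575e-02,
       -1.93396672e-04,  8.70437674e-06]), 'eef_pos': array([ 184.68080349, -490.77632947,  230.10559494]), 'eef_rot': array([ 9.83859135e-01,  1.78940709e-01, -5.56036289e-05, -1.19283179e-03]), 'ft_force': array([-0.05551298,  0.46032875,  0.15606841]), 'torque': array([-0.05850634, -0.02684217,  0.02269905]), 'finger_force': 0.0, 'grip_width': 85.31163936396361}
scene {'mtx': array([[451.93744867,   0.        , 251.69842056],
       [  0.        , 451.93744867, 195.79702759],
       [  0.        ,   0.        ,   1.        ]]), 'eye': array([-50.76904221, 553.70183121, 636.87353005]), 'attitude': array([-0.34230139,  0.81992359, -0.42146005,  0.18145658])}
top {'mtx': array([[349.54367133,   0.        , 256.31105219],
       [  0.        , 349.54367133, 194.60666698],
       [  0.        ,   0.        ,   1.        ]]), 'eye': array([342.47666216, -14.40702395, 995.78607395]), 'attitude': array([ 0.76099877, -0.63951534,  0.07072885, -0.08305676])}
{'mtx': array([[295.86548328,   0.        , 260.74677467],
       [  0.        , 295.86548328, 191.40562361],
       [  0.        ,   0.        ,   1.        ]]), 'hand_eye': array([[-4.95923857e-04, -9.45256151e-01, -3.26328920e-01,
         8.40441499e+01],
       [ 9.99999806e-01, -5.91777040e-04,  1.94457561e-04,
        -3.11692223e-01],
       [-3.76926168e-04, -3.26328760e-01,  9.45256261e-01,
        -1.43219417e+02],
       [ 0.00000000e+00,  0.00000000e+00,  0.00000000e+00,
         1.00000000e+00]])}
```

View pics/top0.png

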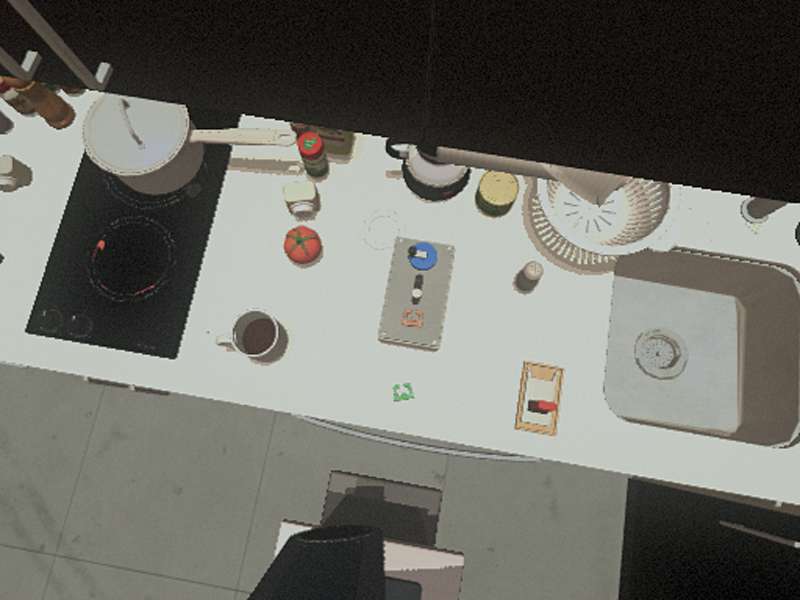

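View pics/scene0.png

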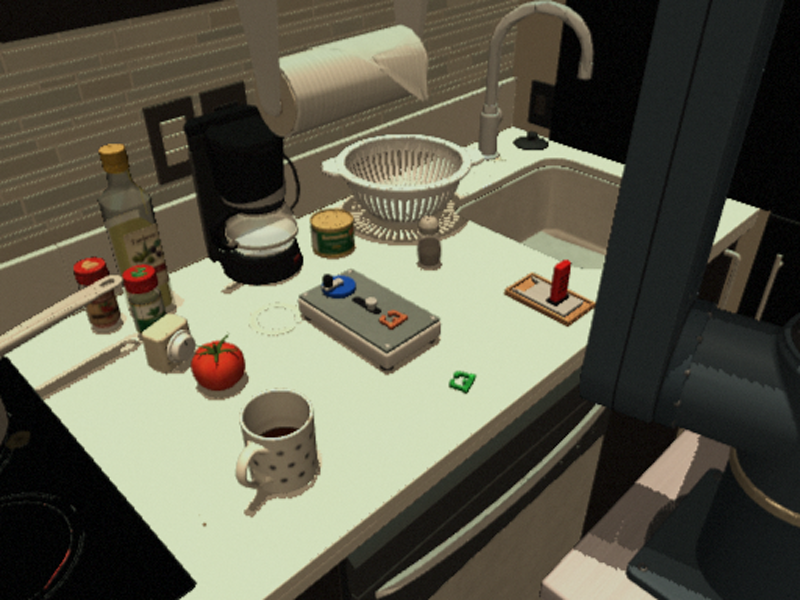

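The top view shows the base at about (417,293), the clip at (413,317), the axle at (418,289), and the tray at (540,398) with the red handle at (543,407). The green look-alike is at (403,392). I'll enlarge this area.

```bash
cat > h.py <<'E'
import numpy as np, cv2
from scipy.spatial.transform import Rotation as R
from rig import monitor, optics, ctrl
def cam(name,s=None):
    p=optics.camera_params(name)
    if name!="wrist": return p["mtx"],R.from_quat(p["attitude"]).as_matrix(),np.array(p["eye"])
    s=s or monitor.state(); T=R.from_quat(s["eef_rot"]).as_matrix(); H=p["hand_eye"]
    return p["mtx"],T@H[:3,:3],T@H[:3,3]+s["eef_pos"]
def ray(c,uv,z):
    K,A,e=c; d=A@np.linalg.solve(K,[uv[0],uv[1],1]); return e+d*(z-e[2])/d[2]
def proj(c,P):
    K,A,e=c; q=(np.atleast_2d(P)-e)@A@K.T; return q[:,:2]/q[:,2:]
E
python3 - <<'E'
from h import *
im=cv2.imread("top0raw.png")[140:285,235:375]
cv2.imwrite("pics/topc.png",cv2.resize(im,None,fx=4,fy=4,interpolation=cv2.INTER_CUBIC))
c=cam("top")
k=.64
for n,u,z in [("clip",(413,317),43),("axle",(418,280),54),("wheel",(423,256),50),("tray",(540,398),10),("b1",(397,237),40),("b2",(455,245),40),("b3",(438,350),40),("b4",(379,341),40)]:
    print(n,ray(c,np.array(u)*k,z).round(1))
E
```

```text
clip [531.9  -5.3  43. ]
axle [597.5  -2.9  54. ]
wheel [644.5  -4.4  50. ]
tray [ 432.4 -252.4   10. ]
b1 [675.5  48.9  40. ]
b2 [678.7 -58.7  40. ]
b3 [481.7 -58.5  40. ]
b4 [479.5  46.7  40. ]
```

View pics/topc.png

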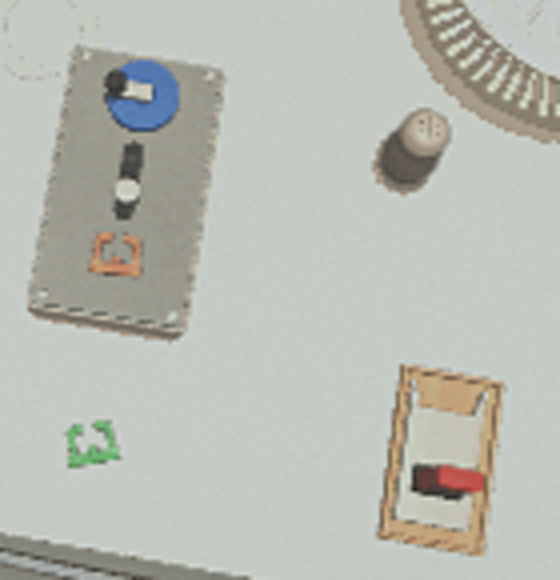

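The enlarged crop shows the clip at (116,256), aligned with the axle at (127,190), and its mouth faces the axle. The tray runs from (402,367) to (485,552), turned about 3° relative to the base. I'll move the wrist camera between the two, turning about +1.25 rad so the fingers close along the fork's x.

Emit:
{"method": "play_rows", "body": {"plan": [[[0.74,0.89,0],[0,0,0.105],-1],[[0.74,0.89,0],[0,0,0.105],-1],[[0.74,0.89,0],[0,0,0.105],-1],[[0.74,0.89,0],[0,0,0.105],-1],[[0.74,0.89,0],[0,0,0.105],-1]]}}

```text
time: 0.52
eef_pos: [296.3, -356.4, 230.7]
eef_rot: [0.903, 0.43, 0.0, -0.001]
ft_force: [0.7, 0.7, -0.4]
grip_width: 85.3
finger_force: 0.0
```

Emit:
{"method": "play_rows", "body": {"plan": [[[0.74,0.89,0],[0,0,0.105],-1],[[0.74,0.89,0],[0,0,0.105],-1],[[0.74,0.89,0],[0,0,0.105],-1],[[0.74,0.89,0],[0,0,0.105],-1],[[0.74,0.89,0],[0,0,0.105],-1]]}}

```text
time: 0.93
eef_pos: [407.4, -222.7, 230.8]
eef_rot: [0.76, 0.65, -0.0, -0.0]
ft_force: [1.5, -0.9, -0.1]
grip_width: 85.7
finger_force: 0.0
```

Emit:
{"method": "play_rows", "body": {"plan": [[[0.74,0.89,0],[0,0,0.105],-1],[[0.74,0.89,0],[0,0,0.105],-1],[[0,0,0],[0,0,0],-1],[[0,0,0],[0,0,0],-1],[[0,0,0],[0,0,0],-1]]}}

```text
time: 1.35
eef_pos: [450.9, -170.9, 230.8]
eef_rot: [0.69, 0.724, -0.0, -0.0]
ft_force: [0.1, 0.2, 0.0]
grip_width: 85.3
finger_force: 0.0
```

```bash
python3 - <<'E'
from h import *
import pickle
s=monitor.state(); im=optics.get_image("wrist")
pickle.dump(s,open("s1.pkl","wb")); cv2.imwrite("w1raw.png",im[:,:,::-1])
print(s["eef_pos"],s["eef_rot"],s["q"])
cv2.imwrite("pics/w1.png",cv2.resize(im[:,:,::-1],(800,600),interpolation=cv2.INTER_CUBIC))
E
```

```text
[ 450.86312087 -170.92456379  230.79691956] [ 6.89607974e-01  7.24182554e-01 -4.71915473e-04 -4.98896912e-04] [-5.01127239e-01 -6.19637888e-02 -1.11960830e-02  1.62277081e+00
 -6.55811826e-04  1.02076876e+00]
```

View pics/w1.png

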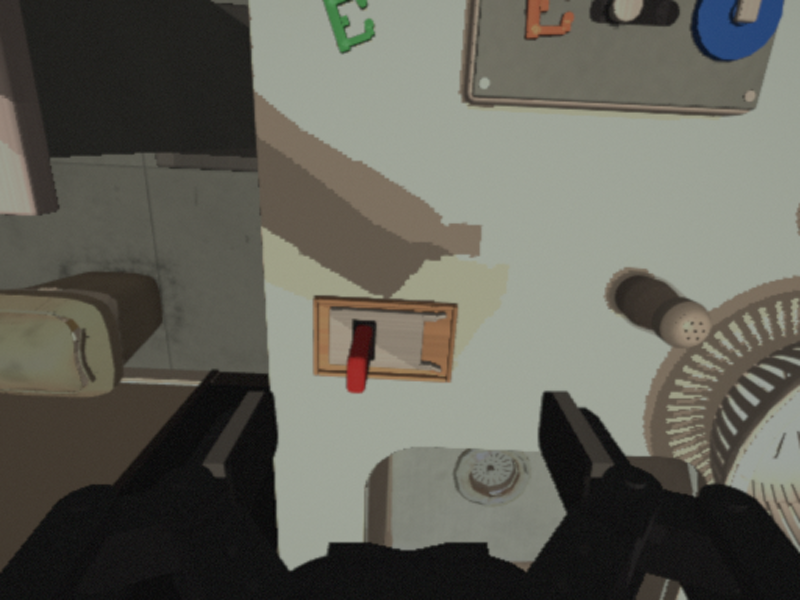

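The wrist view shows the tray corners at (315,296), (457,304), (451,382) and (314,376), with the handle top near (357,385). The clip and axle are at the top edge. I'll take an enlarged crop of the tray.

```bash
python3 - <<'E'
from h import *
import pickle
s=pickle.load(open("s1.pkl","rb")); c=cam("wrist",s)
im=cv2.imread("w1raw.png")
cv2.imwrite("pics/w1c.png",cv2.resize(im[185:255,195:300],None,fx=7,fy=7,interpolation=cv2.INTER_CUBIC))
t=np.array([ray(c,np.array(p)*.64,10)[:2] for p in [(315,296),(457,304),(451,382),(314,376)]])
print(t.round(1),t.mean(0)); (ctr,sz,a)=cv2.minAreaRect(t.astype(np.float32)); print(ctr,sz,a)
for p in [(552,18),(628,7)]: print(ray(c,np.array(p)*.64,46).round(1))
for p in [(469,103),(758,113)]: print(ray(c,np.array(p)*.64,40).round(1))
E
```

```text
[[ 375.5 -213.3]
 [ 494.  -214.6]
 [ 494.8 -288.2]
 [ 373.3 -288.2]] [ 434.3729836  -251.08319912]
(434.0514831542969, -250.77017211914062) (74.86894989013672, 121.45440673828125) 89.98303985595703
[532.4 -11.2  46. ]
[578.3  -3.1  46. ]
[486.2 -61.8  40. ]
[680.3 -58.6  40. ]
```

View pics/w1c.png

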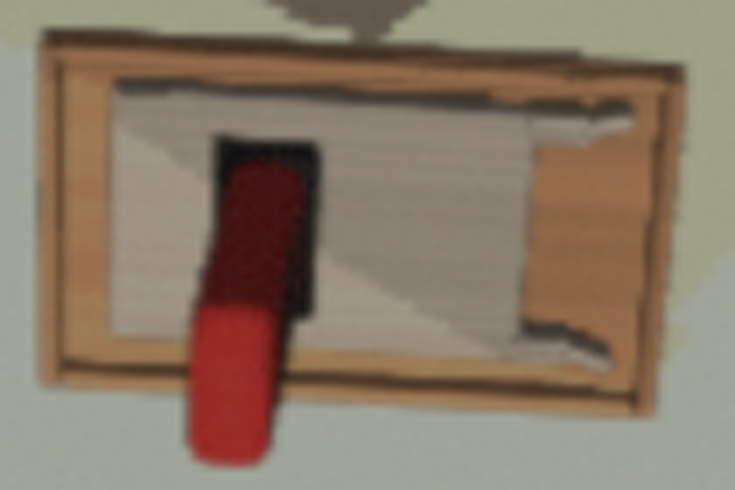

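The crop shows tray corners at (42,30), (685,65), (655,415) and (42,385). The blade's back corners are at (115,88) and (112,335), its cross-face corners at (532,118) and (520,350), and the handle-top corners at (197,303), (277,303), (268,465) and (188,460).

```bash
python3 - <<'E'
from h import *
import pickle
s=pickle.load(open("s1.pkl","rb")); c=cam("wrist",s)
def f(n,pts,z):
    t=np.array([ray(c,(195+(x+.5)/7-.5,185+(y+.5)/7-.5),z)[:2] for x,y in pts])
    d=(t[1]-t[0])+(t[2]-t[3]); print(n,t.round(1).tolist(),"mean",t.mean(0).round(1),"yaw",np.degrees(np.arctan2(d[1],d[0])).round(2))
f("tray",[(42,30),(685,65),(655,415),(42,385)],10)
f("blade",[(115,85),(532,118),(520,348),(112,335)],12)
f("handle",[(197,303),(277,303),(268,465),(188,460)],78)
E
```

```text
tray [[374.1, -212.6], [493.8, -213.6], [494.0, -287.3], [372.8, -286.6]] mean [ 433.7 -250. ] yaw -0.42
blade [[387.9, -222.1], [465.8, -224.8], [466.3, -272.8], [387.0, -273.9]] mean [ 426.8 -248.4] yaw -0.62
handle [[411.3, -233.4], [423.9, -232.8], [423.0, -262.0], [410.0, -261.7]] mean [ 417.1 -247.5] yaw 0.74
```

The fork is at (417,-248.3), yaw about -0.5°, and the tray centre is at (433.7,-250). The sizes measured agree with those given. I'll move above the handle.

Emit:
{"method": "play_rows", "body": {"plan": [[[-0.226,-0.516,-0.8],[0,0,-0.0114],-1],[[-0.226,-0.516,-0.8],[0,0,-0.0114],-1],[[-0.226,-0.516,-0.8],[0,0,-0.0114],-1],[[-0.226,-0.516,-0.8],[0,0,-0.0114],-1],[[-0.226,-0.516,-0.8],[0,0,-0.0114],-1]]}}

```text
time: 1.82
eef_pos: [415.9, -250.3, 110.3]
eef_rot: [0.711, 0.703, -0.0, 0.0]
ft_force: [0.1, -0.4, 1.1]
grip_width: 85.3
finger_force: 0.0
```

Emit:
{"method": "play_rows", "body": {"plan": [[[0,0,0],[0,0,0],-1],[[0,0,0],[0,0,0],-1]]}}

```text
time: 1.98
eef_pos: [414.9, -248.8, 109.6]
eef_rot: [0.711, 0.703, -0.0, -0.002]
ft_force: [0.3, 0.2, 0.5]
grip_width: 85.5
finger_force: 0.0
```

```bash
python3 - <<'E'
from h import *
s=monitor.state(); c=cam("wrist"); im=optics.get_image("wrist")
print(s["eef_pos"],s["eef_rot"])
for p in proj(c,[[417,-248.3,78],[410,-248.3,78],[424,-248.3,78],[417,-263.3,78],[417,-233.3,78]]):
    cv2.circle(im,(int(round(p[0])),int(round(p[1]))),1,(0,255,0),-1)
cv2.imwrite("pics/w2.png",cv2.resize(im[:,:,::-1],(800,600),interpolation=cv2.INTER_CUBIC))
E
```

```text
[ 414.92159764 -248.79725979  109.58112042] [ 7.11474900e-01  7.02708036e-01 -1.41779894e-04 -2.20510047e-03]
```

View pics/w2.png

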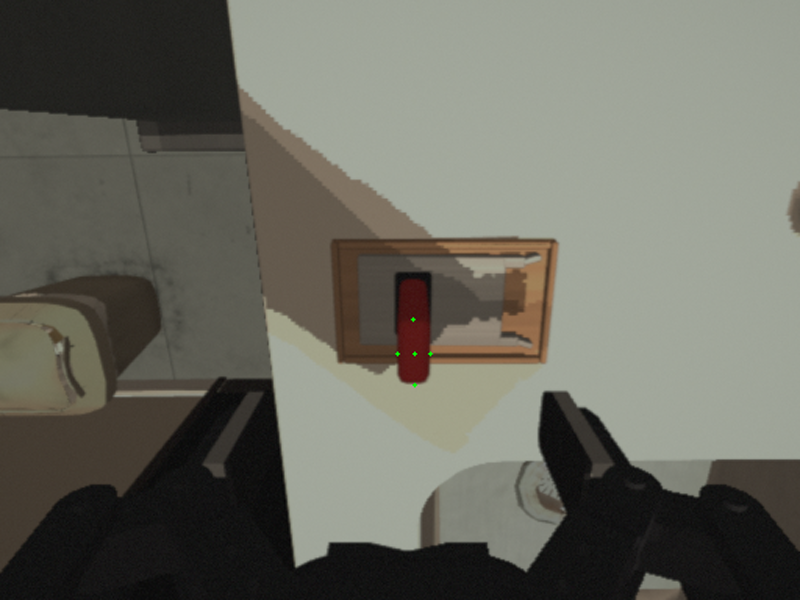

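The marks sit on the handle top (x centre 414, lower edge 382 against 385 predicted). I'll descend and grip.

Emit:
{"method": "play_rows", "body": {"plan": [[[0.06,0.03,-0.8],[0,0,0],-1],[[0,0,-0.8],[0,0,0],-1],[[0,0,-0.8],[0,0,0],-1],[[0,0,-0.5],[0,0,0],-1],[[0,0,0],[0,0,0],-1]]}}

```text
time: 2.45
eef_pos: [418.0, -246.0, 22.6]
eef_rot: [0.71, 0.704, -0.0, -0.002]
ft_force: [-0.5, 0.2, -0.6]
grip_width: 85.7
finger_force: 0.0
```

Emit:
{"method": "play_rows", "body": {"plan": [[[0,0,0],[0,0,0],1],[[0,0,0],[0,0,0],1],[[0,0,0],[0,0,0],1],[[0,0,0],[0,0,0],1],[[0,0,0],[0,0,0],1]], "grip_force": 80}}

```text
time: 2.87
eef_pos: [420.1, -248.2, 25.8]
eef_rot: [0.71, 0.704, 0.0, 0.001]
ft_force: [0.7, -0.2, -0.8]
grip_width: 25.8
finger_force: 0.0
```

Emit:
{"method": "play_rows", "body": {"plan": [[[0,0,0],[0,0,0],1],[[0,0,0],[0,0,0],1],[[0,0,0],[0,0,0],1],[[0,0,0],[0,0,0],1],[[0,0,0],[0,0,0],1]]}}

```text
time: 3.28
eef_pos: [419.9, -248.1, 25.4]
eef_rot: [0.71, 0.704, 0.0, 0.001]
ft_force: [-1.3, -0.1, 6.2]
grip_width: 13.1
finger_force: 78.7
```

Gripped (13.1 mm opening, 79 N). Next I lift and carry the fork to behind the clip at a safe height, then look.

Emit:
{"method": "play_rows", "body": {"plan": [[[0,0,0.5],[0,0,0],1],[[0,0,0.8],[0,0,0],1],[[0,0,0.9],[0,0,0],1],[[0,0,0.8],[0,0,0],1],[[0,0,0],[0,0,0],1]]}}

```text
time: 3.7
eef_pos: [421.6, -249.3, 119.1]
eef_rot: [0.71, 0.704, 0.001, 0.004]
ft_force: [1.4, -0.7, -0.0]
grip_width: 13.2
finger_force: 78.1
```

Emit:
{"method": "play_rows", "body": {"plan": [[[0,0.4,0],[0,0,0],1],[[0,0.7,0],[0,0,0],1],[[0,0.9,0],[0,0,0],1],[[0.1,0.9,0],[0,0,0],1],[[0.1,0.9,0],[0,0,0],1]]}}

```text
time: 4.12
eef_pos: [423.2, -131.1, 111.6]
eef_rot: [0.71, 0.704, -0.001, -0.002]
ft_force: [0.3, 1.0, -0.8]
grip_width: 13.4
finger_force: 78.1
```

Emit:
{"method": "play_rows", "body": {"plan": [[[0.1,0.9,0],[0,0,0],1],[[0.1,0.9,0],[0,0,0],1],[[0.1,0.9,0],[0,0,0],1],[[0.1,0.9,0],[0,0,0],1],[[0.1,0.4,0],[0,0,0],1]]}}

```text
time: 4.53
eef_pos: [437.7, -9.7, 111.6]
eef_rot: [0.709, 0.705, -0.001, -0.003]
ft_force: [0.7, 0.0, -1.4]
grip_width: 13.0
finger_force: 78.1
```

Emit:
{"method": "play_rows", "body": {"plan": [[[0,0.2,0],[0,0,0],1],[[0,0,0],[0,0,0],1],[[0,0,0],[0,0,0],1],[[0,0,0],[0,0,0],1],[[0,0,0],[0,0,0],1]]}}

```text
time: 4.95
eef_pos: [439.8, -8.3, 114.0]
eef_rot: [0.71, 0.704, -0.0, -0.0]
ft_force: [0.5, -0.6, -1.1]
grip_width: 13.6
finger_force: 78.1
```

```bash
python3 - <<'E'
from h import *
import pickle
s=monitor.state(); im=optics.get_image("wrist")
pickle.dump(s,open("s3.pkl","wb")); cv2.imwrite("w3raw.png",im[:,:,::-1])
print(s["eef_pos"],s["eef_rot"],s["ft_force"])
cv2.imwrite("pics/w3.png",cv2.resize(im[:,:,::-1],(800,600),interpolation=cv2.INTER_CUBIC))
E
```

```text
[439.84742786  -8.31741276 113.96250794] [ 7.10484257e-01  7.03713013e-01 -3.02644100e-04 -1.54904861e-04] [ 0.46242964 -0.6294313  -1.14738174]
```

View pics/w3.png

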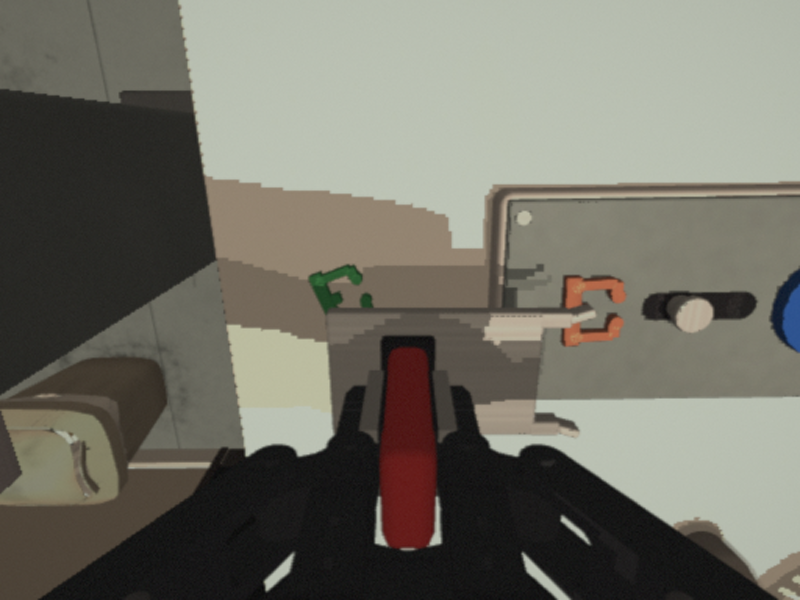

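The view shows the fork held level, with its prong tips at (592,315) and (577,433). The clip's back runs from (566,278) to (563,346), and the axle head is at (690,314). I'll take an enlarged crop for precision.

```bash
python3 - <<'E'
from h import *
import pickle
s=pickle.load(open("s3.pkl","rb")); c=cam("wrist",s)
im=cv2.imread("w3raw.png")
cv2.imwrite("pics/w3c.png",cv2.resize(im[115:285,312:482],None,fx=3.5,fy=3.5,interpolation=cv2.INTER_CUBIC))
hsv=cv2.cvtColor(im,cv2.COLOR_BGR2HSV)
m=(hsv[...,0]<14)&(hsv[...,1]>110)&(hsv[...,2]>120); m[:,:350]=0;m[:170]=0;m[230:]=0;m[:,405:]=0
v,u=np.nonzero(m); t=np.array([ray(c,(a,b),46)[:2] for a,b in zip(u,v)],np.float32)
print(len(u),u.min(),u.max(),v.min(),v.max(),cv2.minAreaRect(t),t.min(0),t.max(0))
p=lambda x,y,z:print((x,y),ray(c,np.array([x,y])*.64,z).round(1))
p(690,314,54)
for q in [(328,311),(545,330),(538,415),(540,434),(333,430)]: p(*q,100.6)
for q in [(509,199),(800,196)]:p(*q,40)
E
```

```text
719 361 400 178 221 ((530.57080078125, -4.148580551147461), (28.476219177246094, 35.23074722290039), 2.205047845840454) [515.76154 -22.17825] [545.06866   12.909628]
(690, 314) [572.5  -2.9  54. ]
(328, 311) [411.1  17.7 100.6]
(545, 330) [490.2   9.5 100.6]
(538, 415) [490.6 -26.6 100.6]
(540, 434) [492.1 -35.4 100.6]
(333, 430) [409.7 -32.7 100.6]
(509, 199) [487.1  49.5  40. ]
(800, 196) [621.2  49.6  40. ]
```

View pics/w3c.png

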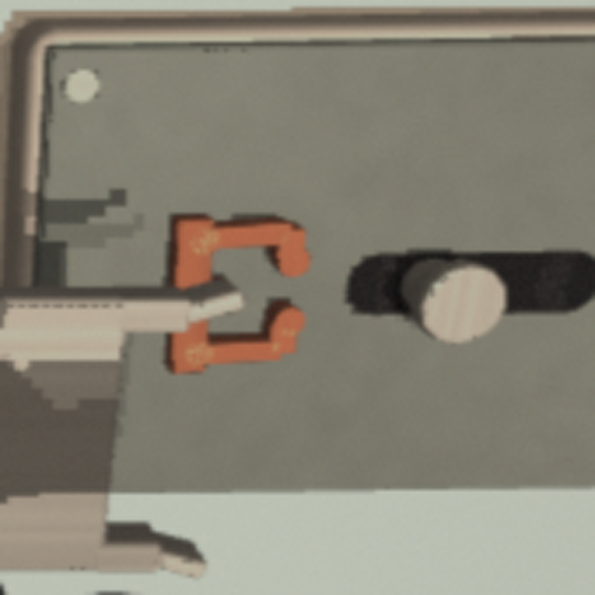

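The crop shows the axle top at about (463,302) and the clip back from (173,217) to (169,371). The deck slot is centred at y≈282, and the deck's upper edge runs from (45,43) to (595,38).

```bash
python3 - <<'E'
from h import *
import pickle
s=pickle.load(open("s3.pkl","rb")); c=cam("wrist",s)
def p(n,x,y,z):print(n,ray(c,(312+(x+.5)/3.5-.5,115+(y+.5)/3.5-.5),z).round(1))
p("axle",463,302,54)
p("slotL",348,282,40);p("slotR",560,282,40)
p("backT",173,217,46);p("backB",169,371,46)
p("jawT",308,262,46);p("jawB",303,317,46)
p("edge",45,43,40);p("edge",595,38,40)
p("crossT",124,335,100.6);p("crossB",106,540,100.6)
p("prongT",10,305,100.6);p("prongT2",190,302,100.6)
p("prongB",5,571,100.6);p("prongB2",150,571,100.6)
p("tipT",242,297,100.6);p("tipB",205,572,100.6)
print(R.from_quat(s["eef_rot"]).as_matrix().round(4))
E
```

```text
axle [574.2  -2.9  54. ]
slotL [556.8  -3.3  40. ]
slotR [604.1  -3.7  40. ]
backT [514.2  14.   46. ]
backB [516.9 -21.8  46. ]
jawT [544.3   3.6  46. ]
jawB [545.   -9.1  46. ]
edge [486.1  49.9  40. ]
edge [599.4  49.7  40. ]
crossT [489.2  10.  100.6]
crossB [489.3 -29.  100.6]
prongT [470.2  15.5 100.6]
prongT2 [499.3  15.7 100.6]
prongB [471.9 -35.2 100.6]
prongB2 [497.7 -35.5 100.6]
tipT [507.6  16.5 100.6]
tipB [507.5 -35.8 100.6]
[[ 9.6e-03  1.0e+00 -6.0e-04]
 [ 1.0e+00 -9.6e-03 -2.0e-04]
 [-2.0e-04 -6.0e-04 -1.0e+00]]
```

Axle (574,-3), clip origin (534.5,-3) at about +3° yaw, fork origin (439.5,-9.8). I shift the fork +6.4 mm in y, trim the yaw, and descend.

Emit:
{"method": "play_rows", "body": {"plan": [[[-0.05,0.1,0],[0,0,0.008],1],[[-0.05,0.11,-0.3],[0,0,0],1],[[0,0,-0.5],[0,0,0],1],[[0,0,-0.5],[0,0,0],1],[[0,0,-0.3],[0,0,0],1]]}}

```text
time: 5.42
eef_pos: [435.9, -0.9, 64.2]
eef_rot: [0.707, 0.707, -0.001, -0.001]
ft_force: [-1.1, 1.0, -1.5]
grip_width: 13.4
finger_force: 78.1
```

Emit:
{"method": "play_rows", "body": {"plan": [[[0,0,0],[0,0,0],1],[[0,0,0],[0,0,0],1],[[0,0,0],[0,0,0],1],[[0,0,0],[0,0,0],1],[[0,0,0],[0,0,0],1]]}}

```text
time: 5.83
eef_pos: [438.0, -1.3, 67.4]
eef_rot: [0.707, 0.707, 0.001, 0.001]
ft_force: [0.3, 1.1, -2.0]
grip_width: 13.2
finger_force: 78.0
```

Emit:
{"method": "play_rows", "body": {"plan": [[[0,0,-0.04],[0,0,0],1],[[0,0,-0.03],[0,0,0],1],[[0,0,-0.03],[0,0,0],1],[[0,0,0],[0,0,0],1],[[0,0,0],[0,0,0],1]]}}

```text
time: 6.25
eef_pos: [437.0, -1.2, 63.2]
eef_rot: [0.707, 0.707, -0.0, -0.0]
ft_force: [0.4, 0.3, -0.5]
grip_width: 13.4
finger_force: 78.0
```

Emit:
{"method": "play_rows", "body": {"plan": [[[0,0,-0.02],[0,0,0],1],[[0,0,-0.01],[0,0,0],1],[[0,0,0],[0,0,0],1],[[0,0,0],[0,0,0],1]]}}

```text
time: 6.58
eef_pos: [437.1, -1.2, 62.4]
eef_rot: [0.707, 0.707, -0.0, -0.0]
ft_force: [-0.7, 0.2, -2.1]
grip_width: 13.1
finger_force: 78.0
```

Emit:
{"method": "play_rows", "body": {"plan": [[[0,0,-0.02],[0,0,0],1],[[0,0,-0.01],[0,0,0],1],[[0,0,0],[0,0,0],1],[[0,0,0],[0,0,0],1]]}}

```text
time: 6.92
eef_pos: [437.1, -1.2, 61.5]
eef_rot: [0.707, 0.707, -0.0, -0.0]
ft_force: [0.0, 0.5, -1.6]
grip_width: 13.0
finger_force: 78.2
```

Emit:
{"method": "play_rows", "body": {"plan": [[[0,-0.02,-0.02],[0,0,0],1],[[0,0,0],[0,0,0],1],[[0,0,0],[0,0,0],1]]}}

```text
time: 7.17
eef_pos: [437.3, -1.7, 61.3]
eef_rot: [0.707, 0.707, 0.0, 0.0]
ft_force: [-0.4, 1.9, 2.4]
grip_width: 13.4
finger_force: 78.3
```

Emit:
{"method": "play_rows", "body": {"plan": [[[0,0,-0.02],[0,0,0],1],[[0,0,0],[0,0,0],1],[[0,0,0],[0,0,0],1]]}}

```text
time: 7.42
eef_pos: [437.4, -1.7, 61.2]
eef_rot: [0.707, 0.707, 0.0, 0.0]
ft_force: [-3.1, 1.8, 5.8]
grip_width: 12.7
finger_force: 78.9
```

```bash
python3 - <<'E'
from h import *
import pickle
s=monitor.state(); im=optics.get_image("wrist")
pickle.dump(s,open("s4.pkl","wb")); cv2.imwrite("w4raw.png",im[:,:,::-1])
print(s["eef_pos"],s["eef_rot"],s["ft_force"])
cv2.imwrite("pics/w4.png",cv2.resize(im[130:320,240:505,::-1],None,fx=3,fy=3,interpolation=cv2.INTER_CUBIC))
E
```

```text
[437.37636355  -1.70203497  61.2380455 ] [7.07054043e-01 7.07159412e-01 2.99673108e-04 2.39161808e-04] [-3.06448726  1.83052306  5.78686321]
```

View pics/w4.png

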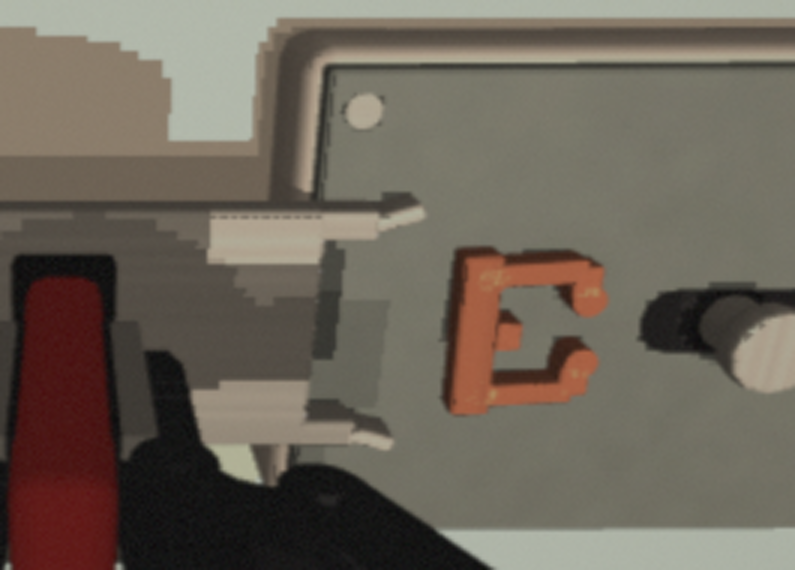

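The fork touches the deck at z≈61.3, and the prongs straddle the clip's back evenly (gap y 238 to 425, clip 250 to 412). I lift 1 mm and advance.

Emit:
{"method": "play_rows", "body": {"plan": [[[0,0,0.07],[0,0,0],1],[[0,0,0],[0,0,0],1],[[0,0,0],[0,0,0],1]]}}

```text
time: 7.72
eef_pos: [437.0, -2.0, 62.0]
eef_rot: [0.707, 0.707, -0.0, -0.0]
ft_force: [-0.1, -0.0, -1.5]
grip_width: 13.0
finger_force: 78.1
```

Emit:
{"method": "play_rows", "body": {"plan": [[[0.1,0,0],[0,0,0],1],[[0.1,0,0],[0,0,0],1],[[0.1,0,0],[0,0,0],1],[[0.1,0,0],[0,0,0],1],[[0.1,0,0],[0,0,0],1]]}}

```text
time: 8.13
eef_pos: [452.5, -1.8, 62.3]
eef_rot: [0.707, 0.707, -0.0, -0.0]
ft_force: [-0.6, -0.6, -1.8]
grip_width: 13.1
finger_force: 78.0
```

Emit:
{"method": "play_rows", "body": {"plan": [[[0.05,0,0],[0,0,0],1],[[0.05,0,0],[0,0,0],1],[[0.05,0,0],[0,0,0],1],[[0.05,0,0],[0,0,0],1],[[0.05,0,0],[0,0,0],1]]}}

```text
time: 8.55
eef_pos: [459.7, -1.8, 62.4]
eef_rot: [0.707, 0.707, -0.0, 0.0]
ft_force: [-0.4, 0.2, -1.1]
grip_width: 13.0
finger_force: 78.0
```

Emit:
{"method": "play_rows", "body": {"plan": [[[0.05,0,0],[0,0,0],1],[[0.05,0,0],[0,0,0],1],[[0.05,0,0],[0,0,0],1],[[0.05,0,0],[0,0,0],1],[[0.05,0,0],[0,0,0],1]]}}

```text
time: 8.97
eef_pos: [467.2, -1.8, 62.4]
eef_rot: [0.707, 0.707, 0.0, -0.0]
ft_force: [0.3, 0.5, -1.3]
grip_width: 13.3
finger_force: 78.0
```

Emit:
{"method": "play_rows", "body": {"plan": [[[0.05,0,0],[0,0,0],1],[[0.05,0,0],[0,0,0],1],[[0.05,0,0],[0,0,0],1],[[0.05,0,0],[0,0,0],1],[[0.05,0,0],[0,0,0],1]]}}

```text
time: 9.38
eef_pos: [474.8, -1.8, 62.4]
eef_rot: [0.707, 0.707, -0.0, -0.0]
ft_force: [0.3, -0.6, -2.3]
grip_width: 13.1
finger_force: 78.0
```

Emit:
{"method": "play_rows", "body": {"plan": [[[0.04,0,0],[0,0,0],1],[[0.04,0,0],[0,0,0],1],[[0.04,0,0],[0,0,0],1],[[0.04,0,0],[0,0,0],1],[[0.04,0,0],[0,0,0],1]]}}

```text
time: 9.8
eef_pos: [480.7, -1.8, 62.4]
eef_rot: [0.707, 0.707, -0.0, -0.0]
ft_force: [0.4, -0.2, -2.4]
grip_width: 13.3
finger_force: 78.0
```

Emit:
{"method": "play_rows", "body": {"plan": [[[0.03,0,0],[0,0,0],1],[[0.03,0,0],[0,0,0],1],[[0.03,0,0],[0,0,0],1],[[0.03,0,0],[0,0,0],1],[[0.03,0,0],[0,0,0],1]]}}

```text
time: 10.22
eef_pos: [485.2, -1.8, 62.4]
eef_rot: [0.707, 0.707, -0.0, -0.0]
ft_force: [-0.0, 0.9, -1.0]
grip_width: 13.4
finger_force: 78.0
```

```bash
python3 - <<'E'
from h import *
s=monitor.state(); im=optics.get_image("wrist")
print(s["eef_pos"],s["ft_force"])
cv2.imwrite("pics/w5.png",cv2.resize(im[130:320,240:505,::-1],None,fx=3,fy=3,interpolation=cv2.INTER_CUBIC))
E
```

```text
[485.17481495  -1.77301934  62.39154357] [-0.04646674  0.91747988 -0.98842241]
```

View pics/w5.png

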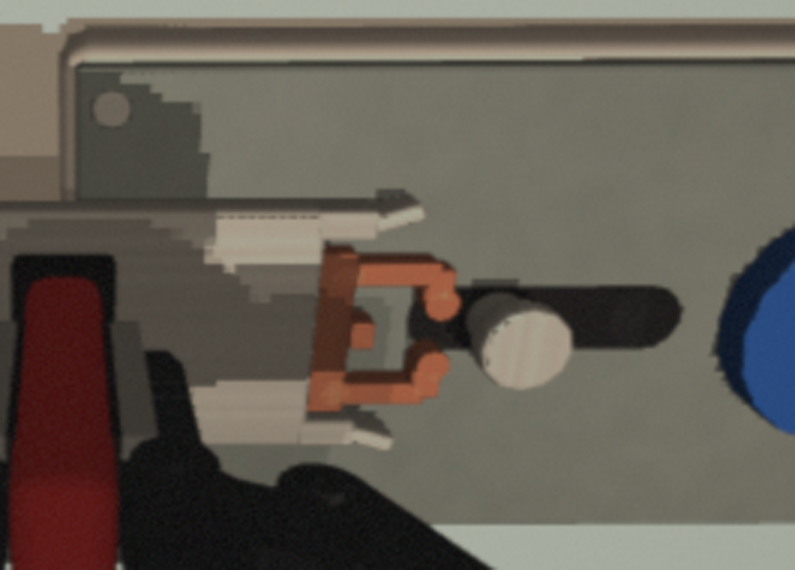

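The clip sits squarely between the prongs, with its mouth just before the axle neck. From here I push gently.

Emit:
{"method": "play_rows", "body": {"plan": [[[0.02,0,0],[0,0,0],1],[[0.02,0,0],[0,0,0],1],[[0.02,0,0],[0,0,0],1],[[0.02,0,0],[0,0,0],1],[[0.02,0,0],[0,0,0],1]]}}

```text
time: 10.68
eef_pos: [488.2, -1.8, 62.4]
eef_rot: [0.707, 0.707, -0.0, 0.0]
ft_force: [1.4, 1.0, -0.5]
grip_width: 13.2
finger_force: 78.0
```

Emit:
{"method": "play_rows", "body": {"plan": [[[0.02,0,0],[0,0,0],1],[[0.02,0,0],[0,0,0],1],[[0.02,0,0],[0,0,0],1],[[0.02,0,0],[0,0,0],1],[[0.02,0,0],[0,0,0],1]]}}

```text
time: 11.1
eef_pos: [491.2, -1.8, 62.4]
eef_rot: [0.707, 0.707, -0.0, -0.0]
ft_force: [-0.5, -0.2, -0.6]
grip_width: 13.4
finger_force: 78.0
```

Emit:
{"method": "play_rows", "body": {"plan": [[[0.02,0,0],[0,0,0],1],[[0.02,0,0],[0,0,0],1],[[0.02,0,0],[0,0,0],1],[[0.02,0,0],[0,0,0],1],[[0.02,0,0],[0,0,0],1]]}}

```text
time: 11.52
eef_pos: [493.6, -1.6, 62.2]
eef_rot: [0.707, 0.707, -0.0, -0.001]
ft_force: [-2.3, 0.7, -0.6]
grip_width: 13.4
finger_force: 78.1
```

Emit:
{"method": "play_rows", "body": {"plan": [[[0.02,0,0],[0,0,0],1],[[0.02,0,0],[0,0,0],1],[[0.02,0,0],[0,0,0],1],[[0.02,0,0],[0,0,0],1],[[0.02,0,0],[0,0,0],1]]}}

```text
time: 11.93
eef_pos: [496.6, -1.5, 62.2]
eef_rot: [0.707, 0.707, -0.0, -0.001]
ft_force: [-3.1, 0.5, -0.8]
grip_width: 13.4
finger_force: 78.2
```

Emit:
{"method": "play_rows", "body": {"plan": [[[0.02,0,0],[0,0,0],1],[[0.02,0,0],[0,0,0],1],[[0.02,0,0],[0,0,0],1],[[0.02,0,0],[0,0,0],1],[[0.02,0,0],[0,0,0],1]]}}

```text
time: 12.35
eef_pos: [499.6, -1.6, 62.2]
eef_rot: [0.707, 0.707, -0.0, -0.001]
ft_force: [-4.7, 2.2, -0.3]
grip_width: 12.9
finger_force: 78.2
```

Emit:
{"method": "play_rows", "body": {"plan": [[[0.02,0,0],[0,0,0],1],[[0.02,0,0],[0,0,0],1],[[0.01,0,0],[0,0,0],1]]}}

```text
time: 12.6
eef_pos: [501.0, -1.6, 62.1]
eef_rot: [0.707, 0.707, -0.0, -0.001]
ft_force: [-4.9, 2.0, -0.3]
grip_width: 13.0
finger_force: 78.2
```

Emit:
{"method": "play_rows", "body": {"plan": [[[0.02,0,0],[0,0,0],1],[[0.02,0,0],[0,0,0],1],[[0.01,0,0],[0,0,0],1]]}}

```text
time: 12.85
eef_pos: [502.1, -1.6, 62.1]
eef_rot: [0.707, 0.707, -0.001, -0.001]
ft_force: [-5.8, 1.1, 0.2]
grip_width: 13.4
finger_force: 78.3
```

Emit:
{"method": "play_rows", "body": {"plan": [[[0.02,0,0],[0,0,0],1],[[0.02,0,0],[0,0,0],1],[[0.01,0,0],[0,0,0],1]]}}

```text
time: 13.1
eef_pos: [503.3, -1.7, 62.0]
eef_rot: [0.707, 0.707, -0.001, -0.001]
ft_force: [-6.9, 1.3, 0.6]
grip_width: 13.3
finger_force: 78.3
```

Emit:
{"method": "play_rows", "body": {"plan": [[[0.02,0,0],[0,0,0],1],[[0.02,0,0],[0,0,0],1],[[0.01,0,0],[0,0,0],1]]}}

```text
time: 13.35
eef_pos: [504.4, -1.6, 62.0]
eef_rot: [0.707, 0.707, -0.001, -0.001]
ft_force: [-7.5, 2.2, 1.3]
grip_width: 13.3
finger_force: 78.4
```

Emit:
{"method": "play_rows", "body": {"plan": [[[0.02,0,0.01],[0,0,0],1],[[0.02,0,0.01],[0,0,0],1],[[0.01,0,0],[0,0,0],1]]}}

```text
time: 13.6
eef_pos: [505.7, -1.6, 62.0]
eef_rot: [0.707, 0.707, -0.001, -0.002]
ft_force: [-6.6, 1.0, 0.1]
grip_width: 12.7
finger_force: 78.2
```

Emit:
{"method": "play_rows", "body": {"plan": [[[0.02,0,0],[0,0,0],1],[[0.02,0,0],[0,0,0],1],[[0.01,0,0],[0,0,0],1]]}}

```text
time: 13.85
eef_pos: [507.2, -1.6, 62.1]
eef_rot: [0.707, 0.707, -0.001, -0.002]
ft_force: [-6.3, 2.3, -0.6]
grip_width: 12.7
finger_force: 78.2
```

Emit:
{"method": "play_rows", "body": {"plan": [[[0.02,0,0],[0,0,0],1],[[0.01,0,0],[0,0,0],1],[[0,0,0],[0,0,0],1]]}}

```text
time: 14.1
eef_pos: [509.1, -1.6, 62.2]
eef_rot: [0.707, 0.707, -0.001, -0.001]
ft_force: [-3.5, 1.3, -2.3]
grip_width: 12.8
finger_force: 78.2
```

```bash
cat > chk.py <<'E'
from h import *
s=monitor.state(); c=cam("wrist",s); im=optics.get_image("wrist"); hsv=cv2.cvtColor(im,cv2.COLOR_RGB2HSV)
print(s["eef_pos"].round(1),s["ft_force"].round(1))
m=(hsv[...,0]<14)&(hsv[...,1]>110)&(hsv[...,2]>90)
g=np.zeros_like(m); q=proj(c,[[s["eef_pos"][0]+65,-3,46]])[0].astype(int); g[q[1]-35:q[1]+35,q[0]-40:q[0]+45]=1
v,u=np.nonzero(m&g); t=np.array([ray(c,(a,b),46)[:2] for a,b in zip(u,v)])
print("clip",len(t),np.percentile(t,[1,99],axis=0).round(1).tolist())
# head top: bright low-saturation
m=(hsv[...,1]<70)&(hsv[...,2]>150)
q=proj(c,[[s["eef_pos"][0]+77,-3,54]])[0].astype(int); g[:]=0; g[q[1]-25:q[1]+25,q[0]-20:q[0]+30]=1
v,u=np.nonzero(m&g); t=np.array([ray(c,(a,b),54)[:2] for a,b in zip(u,v)])
if len(t): print("head",len(t),np.percentile(t,[2,98],axis=0).round(1).tolist(),np.median(t,0).round(1))
w=im[q[1]-15:q[1]+18:4,q[0]-40:q[0]+40:4]
print(hsv[q[1],q[0]-40:q[0]+41:4].tolist())
E
python3 chk.py
```

```text
[509.1  -1.6  62.2] [-3.5  1.3 -2.3]
clip 909 [[559.7, -21.5], [586.5, 13.7]]
head 536 [[577.0, -10.8], [591.1, 3.6]] [584.   -3.5]
[[10, 152, 72], [9, 92, 72], [10, 96, 72], [30, 23, 45], [19, 42, 49], [15, 33, 61], [19, 45, 163], [19, 44, 169], [19, 42, 170], [19, 45, 169], [20, 41, 170], [17, 47, 168], [17, 47, 168], [18, 42, 103], [30, 26, 58], [20, 37, 62], [23, 30, 67], [28, 31, 115], [26, 34, 119], [26, 34, 119], [24, 32, 120]]
```

Force dropped from about 7 to 3.5 N, which looks like the snap. I'll hold and check the head position against the clip with code.

Emit:
{"method": "play_rows", "body": {"plan": [[[0,0,0],[0,0,0],1],[[0,0,0],[0,0,0],1]]}}

```text
time: 14.32
eef_pos: [510.6, -2.2, 63.1]
eef_rot: [0.707, 0.707, 0.0, 0.001]
ft_force: [-2.3, 0.6, -1.8]
grip_width: 13.1
finger_force: 78.2
```

Emit:
{"method": "play_rows", "body": {"plan": [[[0,0,0],[0,0,0],1],[[0,0,0],[0,0,0],1]]}}

```text
time: 14.48
eef_pos: [510.3, -2.1, 63.1]
eef_rot: [0.707, 0.707, -0.0, 0.0]
ft_force: [-1.9, 0.2, -2.0]
grip_width: 12.9
finger_force: 78.2
```

```bash
cat > asc.py <<'E'
from h import *
import sys
s=monitor.state(); c=cam("wrist",s); im=optics.get_image("wrist"); hsv=cv2.cvtColor(im,cv2.COLOR_RGB2HSV)
K,A,e=c
# rectify: orthophoto at z=46, 1 mm/char, x 550..600, y 20..-30
print(s["eef_pos"].round(1),s["ft_force"].round(1))
x0=float(sys.argv[1])
for z in map(float,sys.argv[2:]):
    print("z",z,"x0",x0)
    for y in np.arange(18,-26,-2):
        r=""
        for x in np.arange(x0,x0+55):
            p=proj(c,[[x,y,z]])[0].round().astype(int); h,S,V=hsv[p[1],p[0]]
            r+= "O" if h<14 and S>110 and V>60 else "W" if S<80 and V>140 else "." if V>95 else "+" if V>62 else " "
        print(f"{y:4.0f} {r}")
E
python3 asc.py 548 46 54
```

```text
[510.3  -2.1  63.1] [-1.9  0.2 -2. ]
z 46.0 x0 548.0
  18 WWWWWWWWWWWWWWWWWWWWWWWWW..............................
  16 WWWWWWWWWWWWWW...WWWWWW................................
  14 WWWWWWWWWWWWW.OOOOOOO+++OOOOOOOO O+....................
  12 WWWWWWWWWWWWW.OOOOOOOOOOOOOOOOOOOOOOOO.................
  10 WWW..........OOOOOOOOOOOOOOOOOOOOOOOOOOO...............
   8 .............+OOOOOOOOOOOOOOOOOOOOOOOOOO...............
   6 .............+OOOOOO++           OOOOOOOO              
   4 ....+++++++++OOOOOOO              OOOOOOOO             
   2 ....+++++++++OOOOOOOO         +++++++OOOOO             
   0 ++++++++++++++OOOOOOOO O    ++..WWWWW...+              
  -2 ++++++++++++++OOOOOOOOOO+  ++.WWWWWWWWWW.+             
  -4 +++++++++++++OOOOOOOOOOO  .WWWWWWWWWWWWWWWW            
  -6 ++++++++++++++OOOOOOOOO+ +..WWWWWWWWWWWWWWW            
  -8 ++++++++++++++OOOOOO++++ ..WWWWWWWWWWWWWWWWW+++.+.+..+.
 -10 +++++++++++++OOOOOOO+...++.WWWWWWWWWWWWWWWW............
 -12 ++++++++++++++OOOOOOO     .WWWWWWWWWWWWWWWW............
 -14 +++++++++++++OOOOOOOOOOOOOO+.WWWWWWWWWWWW..............
 -16 WWWWW
[... 952 characters left out ...]
WWWWWWWWWWWWW.             +.
  -4 +++++++++++OOOOOO+.+++.WWWWWWWWWWWWWWWWW...............
  -6 +++++++++++OOOOOO++++++.WWWWWWWWWWWWWWW................
  -8 +++++++++++OOOOOOOOO   ..WWWWWWWWWWWWWW................
 -10 .........++OOOOOOOOOOOOOO..WWWWWWWWWW..................
 -12 WWWWWWWWWW.OOOOOOOOOOOOOOOOOOO..OOOO...................
 -14 WWWWWWWWWW.OOOOOOOOOOOOOOOOOOOOOO......................
 -16 WWWWWWWWWW.OOOOOO+ +...................................
 -18 WWWWWWWWWW.+ ++++++    ++..............................
 -20 WWWWWWWWWW..........+++++++............................
 -22 WWWWWWWWWWWWWWWWWWWW..+++++............................
 -24 WWWWWWWWW.WWWWWWWWWWWWWWWWW............................
```

The orthophoto places the clip from x 561 to 590 (origin 580) and the head from 571 to 588 (centre 579.5), so the clip is home. I'll withdraw the fork straight back.

Emit:
{"method": "play_rows", "body": {"plan": [[[-0.05,0,0],[0,0,0],1],[[-0.08,0,0],[0,0,0],1],[[-0.1,0,0],[0,0,0],1],[[-0.1,0,0],[0,0,0],1],[[-0.1,0,0],[0,0,0],1]]}}

```text
time: 14.95
eef_pos: [497.5, -1.8, 63.5]
eef_rot: [0.707, 0.707, 0.001, 0.001]
ft_force: [0.3, -0.1, -1.1]
grip_width: 13.2
finger_force: 78.3
```

Emit:
{"method": "play_rows", "body": {"plan": [[[-0.15,0,0],[0,0,0],1],[[-0.15,0,0],[0,0,0],1],[[-0.2,0,0],[0,0,0],1],[[-0.2,0,0],[0,0,0],1],[[-0.2,0,0],[0,0,0],1]]}}

```text
time: 15.37
eef_pos: [469.4, -1.8, 63.0]
eef_rot: [0.707, 0.707, -0.0, -0.0]
ft_force: [0.5, -0.9, -1.2]
grip_width: 12.8
finger_force: 78.3
```

Emit:
{"method": "play_rows", "body": {"plan": [[[0,0,0],[0,0,0],1],[[0,0,0],[0,0,0],1]]}}

```text
time: 15.53
eef_pos: [469.8, -1.8, 63.0]
eef_rot: [0.707, 0.707, 0.0, 0.0]
ft_force: [0.7, 0.6, -1.1]
grip_width: 13.3
finger_force: 78.3
```

```bash
python3 asc.py 548 46 54
```

```text
[469.8  -1.8  63. ] [ 0.7  0.6 -1.1]
z 46.0 x0 548.0
  18 .......................................................
  16 ...... OO  OO+.........................................
  14 ......+ OOOOOOOOO    OOOOO OO+.........................
  12 ...... OOOOOOOOOOOOOOOOOOOOOOOOOO+.....................
  10 ......+ OOOOOOOOOOOOOOOOOOOOOOOOOOOO...................
   8 ......  OOOOOOOOOOOOOOOOOOOOOOOOOOOO...................
   6 ......+ OOOOOOOOO            OOOOOOO                   
   4 ...... OOOOOOOOO              OOOOOOOO                 
   2 .....++ OOOOOOOOO           ++++++OOOO                 
   0 ......  OOOOOOOOOOOO     ++...WWWWWW.+                 
  -2 .....++ OOOOOOOOOOOOO   +...WWWWWWWWWWW+               
  -4 ......  OOOOOOOOOOOO   +..WWWWWWWWWWWWWW.              
  -6 .....++ OOOOOOOOOOOO+ ++WWWWWWWWWWWWWWWWW              
  -8 ......  OOOOOOOO.++   +.WWWWWWWWWWWWWWWWW..............
 -10 .....++ OOOOOOOO.....+ +.WWWWWWWWWWWWWWWW..............
 -12 ......  OOOOOOOOOO   O  .WWWWWWWWWWWWWWW...............
 -14 .....++ OOOOOOOOOOO OOO O.WWWWWWWWWWWWW................
 -16 .....
[... 952 characters left out ...]
WWWWWWWWW.              +....
  -4 .. OOOOOOOOO..++  .WWWWWWWWWWWWWWWW....................
  -6 .+  OOOOOOO...... +.WWWWWWWWWWWWWWW....................
  -8 .. OOOOOOOOOO O  O .WWWWWWWWWWWWWW.....................
 -10 .+  OOOOOOOOOOOOOOOOO.WWWWWWWWWW.......................
 -12 .. OOOOO..OOOOOOOOOOOOOOOO..OO.........................
 -14 ...+OOOOOOOOOOOOOOOOOOOOOOO............................
 -16 ....OOOOOOO............................................
 -18 .......................................................
 -20 .......................................................
 -22 .......................................................
 -24 .......................................................
```

The axle is back at rest with the clip on it (origin 574.5, head 575). I carry the fork back to the tray.

Emit:
{"method": "play_rows", "body": {"plan": [[[-0.1,0,0.4],[0,0,0],1],[[0,0,0.6],[0,0,0],1],[[0,0,0.6],[0,0,0],1],[[0,-0.2,0.4],[0,0,0],1],[[-0.1,-0.5,0],[0,0,-0.008],1]]}}

```text
time: 16.0
eef_pos: [467.0, -22.6, 126.6]
eef_rot: [0.709, 0.705, 0.002, 0.003]
ft_force: [1.2, -0.6, -0.8]
grip_width: 13.1
finger_force: 78.5
```

Emit:
{"method": "play_rows", "body": {"plan": [[[-0.2,-0.8,0],[0,0,0],1],[[-0.2,-0.9,0],[0,0,0],1],[[-0.2,-0.9,0],[0,0,0],1],[[-0.2,-0.9,0],[0,0,0],1],[[-0.2,-0.9,0],[0,0,0],1]]}}

```text
time: 16.42
eef_pos: [433.9, -156.5, 123.2]
eef_rot: [0.71, 0.704, 0.0, 0.0]
ft_force: [-0.1, -0.7, -2.0]
grip_width: 12.7
finger_force: 78.4
```

Emit:
{"method": "play_rows", "body": {"plan": [[[-0.2,-0.9,0],[0,0,0],1],[[-0.2,-0.9,0],[0,0,0],1],[[-0.1,-0.7,0],[0,0,0],1],[[0,-0.4,0],[0,0,0],1],[[0,-0.2,0],[0,0,0],1]]}}

```text
time: 16.83
eef_pos: [419.1, -249.7, 123.0]
eef_rot: [0.711, 0.703, -0.0, 0.0]
ft_force: [-0.2, -0.0, -1.1]
grip_width: 12.7
finger_force: 78.4
```

Emit:
{"method": "play_rows", "body": {"plan": [[[0,0,0],[0,0,0],1],[[0,0,0],[0,0,0],1],[[0,0,0],[0,0,0],1],[[0,0,0],[0,0,0],1]]}}

```text
time: 17.17
eef_pos: [419.4, -246.6, 123.0]
eef_rot: [0.709, 0.705, 0.0, -0.0]
ft_force: [0.5, -0.2, -0.4]
grip_width: 13.1
finger_force: 78.4
```

Emit:
{"method": "play_rows", "body": {"plan": [[[-0.03,-0.08,-0.7],[0,0,0],1],[[0,0,-0.8],[0,0,0],1],[[0,0,-0.7],[0,0,0],1],[[0,0,-0.5],[0,0,0],1],[[0,0,-0.25],[0,0,0],1]]}}

```text
time: 17.58
eef_pos: [416.9, -248.0, 31.9]
eef_rot: [0.709, 0.705, -0.0, -0.002]
ft_force: [-0.4, 0.1, -1.0]
grip_width: 13.2
finger_force: 78.4
```

Emit:
{"method": "play_rows", "body": {"plan": [[[0,0,0],[0,0,0],1],[[0,0,0],[0,0,0],1],[[0,0,0],[0,0,0],1]]}}

```text
time: 17.83
eef_pos: [419.3, -250.6, 36.0]
eef_rot: [0.71, 0.704, 0.0, 0.001]
ft_force: [0.8, 0.3, -1.6]
grip_width: 13.2
finger_force: 78.4
```

Emit:
{"method": "play_rows", "body": {"plan": [[[0,0.04,-0.1],[0,0,0],1],[[0,0,-0.1],[0,0,0],1],[[0,0,-0.05],[0,0,0],1],[[0,0,0],[0,0,0],1],[[0,0,0],[0,0,0],1]]}}

```text
time: 18.25
eef_pos: [418.2, -249.0, 27.0]
eef_rot: [0.71, 0.704, -0.0, -0.0]
ft_force: [0.3, -0.5, -0.9]
grip_width: 12.8
finger_force: 78.4
```

Emit:
{"method": "play_rows", "body": {"plan": [[[0,0,-0.03],[0,0,0],1],[[0,0,-0.03],[0,0,0],1],[[0,0,0],[0,0,0],1],[[0,0,0],[0,0,0],1]]}}

```text
time: 18.58
eef_pos: [418.4, -249.1, 25.4]
eef_rot: [0.71, 0.704, 0.0, 0.0]
ft_force: [-0.1, 0.5, 0.1]
grip_width: 13.0
finger_force: 78.7
```

Emit:
{"method": "play_rows", "body": {"plan": [[[0,0,-0.02],[0,0,0],1],[[0,0,0],[0,0,0],1],[[0,0,0],[0,0,0],1]]}}

```text
time: 18.83
eef_pos: [418.4, -249.1, 25.4]
eef_rot: [0.71, 0.704, -0.0, 0.0]
ft_force: [-2.0, 1.2, 5.4]
grip_width: 13.1
finger_force: 79.2
```

The fork is standing on the floor at the same height as at pick-up. I release it and retreat upwards.

Emit:
{"method": "play_rows", "body": {"plan": [[[0,0,0.02],[0,0,0],0.6],[[0,0,0],[0,0,0],0.2],[[0,0,0],[0,0,0],-0.4],[[0,0,0],[0,0,0],-1],[[0,0,0],[0,0,0],-1]]}}

```text
time: 19.25
eef_pos: [418.1, -248.9, 24.9]
eef_rot: [0.71, 0.704, -0.0, -0.0]
ft_force: [1.1, -0.4, 0.2]
grip_width: 64.7
finger_force: 0.0
```

Emit:
{"method": "play_rows", "body": {"plan": [[[0,0,0],[0,0,0],-1],[[0,0,0],[0,0,0],-1],[[0,0,0],[0,0,0],-1],[[0,0,0],[0,0,0],-1],[[0,0,0],[0,0,0],-1]]}}

```text
time: 19.67
eef_pos: [418.2, -249.0, 25.2]
eef_rot: [0.71, 0.704, -0.0, -0.0]
ft_force: [0.1, 0.7, 0.7]
grip_width: 85.1
finger_force: 0.0
```

Emit:
{"method": "play_rows", "body": {"plan": [[[0,0,0.4],[0,0,0],-1],[[0,0,0.7],[0,0,0],-1],[[0,0,0.9],[0,0,0],-1],[[0,0,0.9],[0,0,0],-1],[[0,0,0.9],[0,0,0],-1]]}}

```text
time: 20.08
eef_pos: [418.1, -248.9, 141.3]
eef_rot: [0.71, 0.704, 0.0, 0.0]
ft_force: [0.6, -0.4, 0.1]
grip_width: 85.5
finger_force: 0.0
```

Emit:
{"method": "play_rows", "body": {"plan": [[[0,0,0.5],[0,0,0],-1],[[0,0,0.2],[0,0,0],-1],[[0,0,0],[0,0,0],-1],[[0,0,0],[0,0,0],-1],[[0,0,0],[0,0,0],-1]]}}

```text
time: 20.5
eef_pos: [417.5, -248.4, 158.7]
eef_rot: [0.71, 0.704, -0.0, -0.001]
ft_force: [-0.2, -0.4, -0.1]
grip_width: 85.3
finger_force: 0.0
```

```bash
python3 - <<'E'
from h import *
s=monitor.state(); c=cam("wrist",s); im=optics.get_image("wrist"); hsv=cv2.cvtColor(im,cv2.COLOR_RGB2HSV)
print(s["eef_pos"],s["grip_width"])
m=((hsv[...,0]<6)|(hsv[...,0]>174))&(hsv[...,1]>170)&(hsv[...,2]>55)
v,u=np.nonzero(m)
t=np.array([ray(c,(a,b),78)[:2] for a,b in zip(u,v)]); print("red on z78",len(t),np.percentile(t,[1,99],axis=0).round(1).tolist())
b=np.array([ray(c,(a,b),17)[:2] for a,b in zip(u,v)]); print("red on z17",np.percentile(b,[1,99],axis=0).round(1).tolist())
E
```

```text
[ 417.47280879 -248.362344    158.67360899] 85.30850755354822
red on z78 724 [[411.7, -261.7], [424.5, -221.1]]
red on z17 [[410.0, -288.3], [426.2, -236.6]]
```

The x position is right. I'll check the lean by comparing with the starting picture using the same metric, plus the blade's place in the tray.

```bash
python3 - <<'E'
from h import *
import pickle
def red(im,c):
    hsv=cv2.cvtColor(im,cv2.COLOR_RGB2HSV)
    m=(((hsv[...,0]<6)|(hsv[...,0]>174))&(hsv[...,1]>150)&(hsv[...,2]>35)).astype(np.uint8)
    n,l,st,_=cv2.connectedComponentsWithStats(m); 
    q=proj(c,[[417.5,-248.5,70]])[0].astype(int); k=l[q[1],q[0]]; v,u=np.nonzero(l==k)
    for z in (78,17):
        t=np.array([ray(c,(a,b),z)[:2] for a,b in zip(u,v)]); print(z,len(t),np.percentile(t,[.5,99.5],axis=0).round(1).tolist())
s1=pickle.load(open("s1.pkl","rb")); red(cv2.imread("w1raw.png")[:,:,::-1].copy(),cam("wrist",s1))
s=monitor.state(); c=cam("wrist",s); im=optics.get_image("wrist"); red(im,c)
hsv=cv2.cvtColor(im,cv2.COLOR_RGB2HSV)
for y in np.arange(-208,-292,-3):
    r=""
    for x in np.arange(368,502,2):
        p=proj(c,[[x,y,12]])[0].round().astype(int); h,S,V=map(int,hsv[p[1],p[0]])
        r+="R" if (h<6 or h>174) and S>150 else " " if V<60 else "t" if S>80 else "#" if S<60 and V<200 else "."
    print(y,r)
E
```

```text
78 476 [[410.6, -261.0], [426.7, -209.3]]
17 476 [[403.2, -297.0], [422.6, -234.5]]
78 780 [[411.5, -262.3], [424.3, -220.1]]
17 780 [[409.7, -289.1], [426.0, -235.3]]
-208 ####.#########.##.#######..########################################
-211 ###.#.#######.#..####.#############################################
-214 ###.ttttttttttttttttttttttttttt####################################
-217 ###tttttttttttttttttttttttttttttttttttttttttttttttttttttttttttt.###
-220 ###tttttttttttttttttttttttttttttttttttttttttttttttttttttttttttt####
-223 ###tttttttt.#######################tttttttttttttttttttttt#.tttt####
-226 ##.tttttttt#################################################tttt###
-229 .#.tttttttt#############################################ttttttt.###
-232 #.#tttttttt##########       ######################ttttttttttttt####
-235 ###tttttttt#########           ###################ttttttttttttt####
-238 ###tttttttt##########  RRRRRR  ###################ttttttttttttt####
-241 .#.tttttttt#########  RRRRRRR  ###################ttttttttttttt####
-244 .#.tttttttt#########  RRRRRRRR ###################.
[... 411 characters left out ...]
RRRRRR ###################ttttttttttttt####
-265 ##.tttttttt######### RRRRRRRRR ###################.tttttttttttt####
-268 ##.tttttttt######### RRRRRRRRR####################.tttttttttttt####
-271 ##.ttttttt###########RRRRRRRRR##########################.tttttt####
-274 ###ttttttt.##########RRRRRRRRR#############################tttt####
-277 ###ttttttttttttttttttRRRRRRRRRtttttttttttttttttttttttttttt.tttt####
-280 ###ttttttttttttttttttRRRRRRRRtttttttttttttttttttttttttttttttttt####
-283 ###ttttttttttttttttttRRRRRRRRRttttttttttttttttttttttttttttttttt####
-286 ##########.......tt.tRRRRRRRRtttttttttttttttttttttttttttttttttt####
-289 #############.#######tRRRRRRR.#####################################
```

The fork stands as it did at the start, shifted by 1 mm, with its blade flat inside the tray walls. I'll hand in.

```bash
python3 -c "
from rig import ctrl; print(ctrl.hand_in())"
```

```text
the job is handed in; nothing more can be done
None
```

I handed the job in at about 20.5 s on the robot's clock. The clip snapped home on the axle, the axle returned to rest, and the fork stands released in its rest. I have no verdict back from the judging.

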